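# Slide a filter disc along its holder until it drops into the pocket

### The job

Load the amber filter disc: pick it up from the grey pad, lay it flat in the wide loading bay of the aluminium filter holder, and from there slide it along the channel, always resting on the dark bar and never lifted or carried over the channel, until it drops fully home into the round pocket. The pocket bar may be clamped at any position, so find the pocket by feel and push gently (the filter is glass: keep it under about 15 N); finally let go and leave the vial, the petri dish and the timer where they are.

Things in the scene. Friction and masses are not known exactly. Their poses are not given: they have to be found in the camera images.
- filter_disc: Round filter: aluminium ring with amber glass, 40 mm diameter, 10 mm thick, about 35 g (varies), loose. Origin: centre of its underside; z up through the disc, its yaw means nothing. It starts flat on a grey square pad, 70 x 70 x 4 mm, fixed to the worktop.
- holder: Aluminium filter holder, fixed, 220 mm long (x -120 to +100 mm), 86 wide. Origin: on the worktop, under the centre line; z up; +x is the sliding direction, from bay to pocket. A dark steel bar, 56 mm wide, runs through it along x; the disc slides on the bar's level top, z = 14 mm. Rails 6 mm high (to z = 20 mm) flank the way. The bar's ends stick out up to 70 mm at either end, 14 mm high.
- bay (a point): Middle of the loading bay, on the bar's top (z = 14 mm above the worktop). The bay reaches 20 mm either way along the holder's x and is 62 mm wide between its rails; beyond it, towards +x, the rails narrow over 40 mm to the channel. The end behind it is open. Axes as the holder's.
- channel_start (a point): Start of the straight channel, on its centre line and on the bar's top (holder x = -40 mm). From here to the end the rails are 42 mm apart: 1 mm of play on each side of the disc. Gripper fingers fit in only before and behind the disc, along the holder's x. Sliding the disc takes under 1 N. Axes as the holder's.
- channel_end (a point): Open far end of the channel, on the bar's top (holder x = +100 mm). The pocket in the bar is on the centre line, 43 mm wide, 3 mm deep, with a flat floor (11 mm over the worktop); its centre is 30 to 100 mm before this point, at a place that is not measured; the clamped bar does not yield. A disc that has dropped in stands 7 mm above the bar and stops dead against the pocket's wall.
- vial: Small screw vial, bystander, standing, 22 mm diameter, 50 mm high; origin centre of its underside. Leave alone.
- dish: Petri dish, bystander, 60 mm diameter, 15 mm high; origin centre of its underside. Leave alone.
- countdown_timer: White countdown timer, bystander, 64 x 58 x 19 mm; origin centre of its underside. Leave alone.
Mind the look-alikes: they are no part of the job. Several things look just like the filter_disc: the one meant starts farthest to the robot's right.

How it is judged:
By the outcome, as a careful person would: the job done as asked, in the order asked, and still so for the second after the job is handed in, with the robot touching nothing.
It also fails if it takes over 48 s, if anything falls off the work surface, if the arm or the gripper's body presses on something with over 40 N, if the wrist force passes 120 N, or if a joint passes its speed limit or range.

### The arm

A 6-joint arm with a two-finger parallel gripper is mounted at the origin on a cart in front of the work surface, level with it; the furniture and walls round the work are solid. World frame = base frame: x ahead of the robot, y to its left, z up, the work surface at z = 0. Lengths are in m, angles in degrees, forces in N, time in s.
With the tool pointing down it reaches from about 0.375 to 0.9 m from the base axis. Payload 3.1 kg.
Tool frame: the origin (TCP) lies at the very end of the fingers, on their centre line; the grasp point (between the pads) lies 19 mm behind it (bot.hold_point_z is the z of the grasp point in the tool frame, in m); z points along the fingers, y is the line along which they close (so a half turn about z gives the same grasp; the last joint's range is limited). The gripper opens to 87 mm and grips with 3 to 60 N. Pads are 19 mm wide; open, the fingers measure 117 mm over their backs; the gripper's body (75 mm by 190 mm) begins 51 mm behind the grasp point.
Start: joints at [65.575, 30.224, 82.088, -0, 67.689, -10.227], TCP at [0.153, 0.606, 0.223] pointing down, gripper open.
Joint ranges: [-176.69, 176.69], [-43.24, 126.21], [12.49, 139.97], [-82, 262], [0, 151.66], [-163.58, 163.58]. Speed limits (degrees/s): [159.86, 159.86, 180, 180, 180, 180].

### API

Orientations are given as a 3x3 rotation matrix whose columns are the frame's x, y, z axes.
In Python, from rig import bot, capture, camera_model gives the robot as it stands.
- The arm moves only by the tool apply_moves, never from a script. Its argument "plan" is text: rows parted by semicolons, each of 6 numbers parted by spaces: the shift along the tool's x, y, z in units of 0.05 m (1.0 is 0.05 m), then the turn, a rotation vector about the tool's x, y, z in units of 360 degrees (1.0 is 360 degrees). In form: dx dy dz ax ay az; .... A call has 1 to 10 rows; each row shifts and turns the commanded pose from where the row before left it, along the tool's axes as they then stand; what a row does not reach is not made up. A row lasts 1/12 s, in which the tool goes at most 41.7 mm and 7.16 degrees, less where a joint would pass 70% of its speed; a pose out of reach is approached as far as the arm can. A call with a number of a shift or a turn outside -1 to 1 is refused whole. A call with a gripper value outside its range is refused whole. "gripper" is the gripper command: -1 is shut, 1 is fully open, values between are in proportion, set as the call begins (left out, the last holds). The fingers move at their own pace and stop on an object; the grip force is fixed at half the most. Time passes only in rows, so rows that do not move let the fingers close. It gives the time, the measured TCP pose, the force, the opening and the grip force at its end, in the units of the state.
- bot.read_state(): the state, without advancing time (a new reading comes with each control period).
- capture(name): name is "scene" or "top"; returns the picture (480x640x3 uint8, red, green, blue); there is no depth.
- camera_model(name): a dict with "vertical_fov" (degrees; the focal length in pixels is half the picture's height over the tangent of half this angle, whatever the lens; pixels are square), "cx", "cy" (the principal point, pixels), "position" and "rotation" of the camera in the world. Camera axes: x right, y down, z forward; pixel columns grow to the right and rows downward; lengths in m; the calibration is good to about 2 mm. A picture is of the moment at which its call begins. camera_model takes no time and is no camera call.
- bot.hand_in(): hands the job in; it is judged then, once.
The state is a dict: "time_s": time; "joint_positions": joint angles; "qvel": joint speeds; "tau": joint torques, N m; "position": TCP position; "tcp_rot": TCP orientation; "force": force on the tool from outside, world axes, zero at the start; "moment": the same for the moment, N m; "opening": opening from 0.0 (shut) to 1.0 (fully open); "grasp_force": force on a finger pad.
Only numpy, scipy, OpenCV 4.12 (cv2) and the standard library are available. Lean on these libraries where they do the work, as an engineer would, in place of code of your own. Each camera call takes 0.05 s, during which the arm holds its last target. There are 200 camera calls.

## Working session

There is one attempt and no reset: what is moved stays moved. The work goes in short steps, Python scripts to look and compute and a tool call to move; the robot and the scene stay as the last step left them, time stands still between calls to the robot, and variables do not carry over. Pictures are saved under pics/ and viewed, at most 10 in all, crops included, and the job is handed in when it is done.

Besides the shell and the picture viewer there is one more tool, called after "Request:" as name(argument=value, ...) on one line, values as JSON. apply_moves: Moves the arm, as the interface text tells. Its arguments: {"type":"object","properties":{"plan":{"type":"string"},"gripper":{"type":"number"}},"required":["plan"]}

```bash
mkdir -p pics
python3 - <<'E'
from rig import bot,capture,camera_model
import cv2
for n in("scene","top"):
    im=capture(n); cv2.imwrite(f"pics/{n}0.png",im[:,:,::-1]); print(n,camera_model(n))
s=bot.read_state(); print(s)
E
```

```text
scene {'vertical_fov': 44.05484964226175, 'cx': 324.0629940945865, 'cy': 235.31011034767576, 'position': array([0.14336883, 0.96554383, 0.77080174]), 'rotation': array([[-0.85802707, -0.33121978,  0.39253407],
       [-0.51351416,  0.53890743, -0.66774395],
       [ 0.00963047, -0.7745142 , -0.63248321]])}
top {'vertical_fov': 47.53387631030627, 'cx': 316.1106853478342, 'cy': 243.42850403463882, 'position': array([0.36880879, 0.19043197, 1.35275104]), 'rotation': array([[ 4.44882771e-04, -9.87749753e-01,  1.56045591e-01],
       [-9.99999673e-01, -5.44828979e-04, -5.97723163e-04],
       [ 6.75419067e-04, -1.56045274e-01, -9.87749673e-01]])}
{'time_s': 0.1, 'joint_positions': array([ 6.55766418e+01,  3.02714924e+01,  8.21493381e+01, -1.63782550e-03,
        6.76891790e+01, -1.02268823e+01]), 'qvel': array([ 0.04167322, -0.09298   , -0.14050959,  0.01353351, -0.0441913 ,
        0.03178301]), 'tau': array([-5.62310615e-04, -4.40988421e+01, -1.77149302e+01,  6.34641806e-02,
        5.33944450e-02, -3.74153717e-05]), 'position': array([0.15297756, 0.60530845, 0.22169088]), 'tcp_rot': array([[-9.69462983e-01,  2.45236482e-01, -7.69804795e-04],
       [ 2.45237489e-01,  9.69461438e-01, -1.75914691e-03],
       [ 3.14889063e-04, -1.89421281e-03, -9.99998156e-01]]), 'force': array([-0.30786341,  0.40671677, -0.49091107]), 'moment': array([ 0.06023172, -0.00339056, -0.08252028]), 'grasp_force': 0.0, 'opening': 1.001300223908265}
```

View pics/scene0.png

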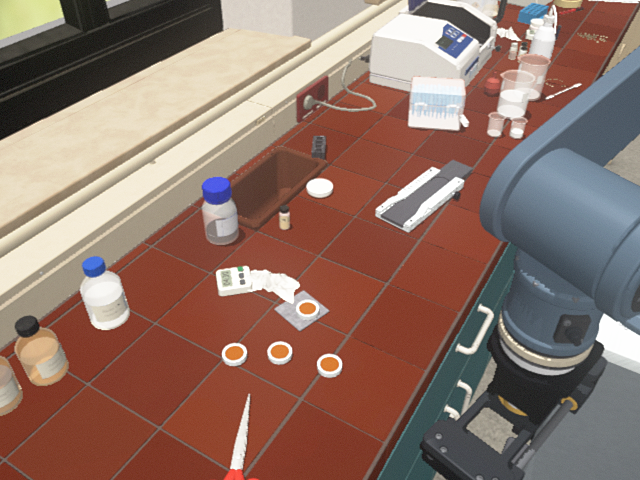

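View pics/top0.png

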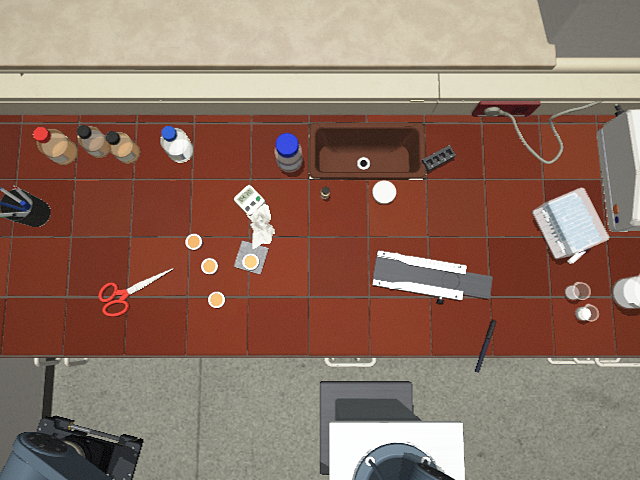

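```bash
cat > h.py <<'E'
import numpy as np,cv2
from rig import bot,capture,camera_model
def ray(n,px,z):
    c=camera_model(n);f=240/np.tan(np.radians(c["vertical_fov"]/2))
    d=c["rotation"]@np.array([(px[0]-c["cx"])/f,(px[1]-c["cy"])/f,1]);p=c["position"]
    return p+d*(z-p[2])/d[2]
def proj(n,P):
    c=camera_model(n);f=240/np.tan(np.radians(c["vertical_fov"]/2))
    q=c["rotation"].T@(np.array(P)-c["position"]);return q[:2]/q[2]*f+[c["cx"],c["cy"]]
def amber(n):
    im=cv2.imread(f"pics/{n}0.png") if isinstance(n,str) else n
    return im
E
python3 - <<'E'
from h import *
t=cv2.imread("pics/top0.png");s=cv2.imread("pics/scene0.png")
a=cv2.resize(t[235:315,360:500],None,fx=5,fy=5,interpolation=cv2.INTER_CUBIC)
b=cv2.resize(s[150:240,360:480],None,fx=5,fy=5,interpolation=cv2.INTER_CUBIC)
cv2.imwrite("pics/c1.png",a);cv2.imwrite("pics/c2.png",b)
for n,im in(("top",t),("scene",s)):
    h=cv2.cvtColor(im,cv2.COLOR_BGR2HSV)
    m=cv2.inRange(h,(8,90,170),(25,255,255))
    k,l,st,ce=cv2.connectedComponentsWithStats(m)
    for i in range(1,k):
        if st[i,4]>40: print(n,ce[i],st[i],ray(n,ce[i],.012))
E
```

```text
top [ 59.01129944 148.07344633] [ 52 141  16  16 177] [0.82744657 0.84804214 0.012     ]
top [124.34659091 148.74431818] [117 142  16  15 176] [0.8257714  0.68069139 0.012     ]
top [193.15740741 241.2962963 ] [188 236  11  12 108] [0.58583166 0.49599066 0.012     ]
top [250.12612613 261.24324324] [245 256  12  12 111] [0.53584676 0.35308313 0.012     ]
top [208.93636364 265.66363636] [204 260  11  12 110] [0.5247768  0.45477773 0.012     ]
top [215.96551724 299.25862069] [211 293  11  13 116] [0.44197145 0.43497647 0.012     ]
scene [307.07051282 307.87820513] [299 302  17  12 156] [0.53616184 0.35318066 0.012     ]
scene [ 38.38651877 354.16979522] [  16  331   50   54 1172] [0.85147812 0.66629461 0.012     ]
scene [279.41326531 351.08673469] [271 345  18  14 196] [0.52304659 0.45871019 0.012     ]
scene [233.87623762 352.54950495] [225 346  19  14 202] [0.58448559 0.49970377 0.012     ]
scene [329.26540284 363.72985782] [320 357  19  15 211] [0.44051339 0.43861901 0.012     ]
scene [  4.86956522 407.93478261] [  0 404  12   9  46] [0.80966616 0.7592769  0.012     ]
```

View pics/c1.png

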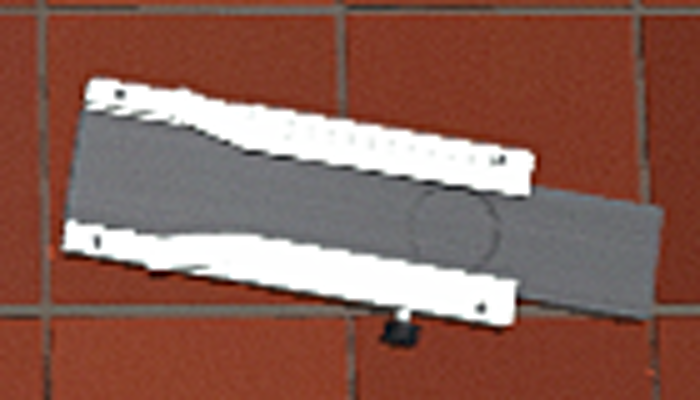

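View pics/c2.png

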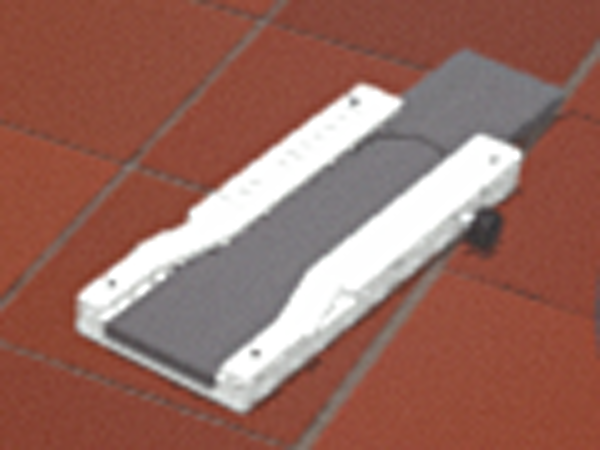

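Run:
```python
from h import *
t=np.array([[120,93],[500,159],[97,241],[481,308]]);s=np.array([[112,284],[355,101],[256,352],[493,160]])
T=np.array([ray("top",(p+.5)/5-.5+[360,235],.02)[:2] for p in t]);S=np.array([ray("scene",(p+.5)/5-.5+[360,150],.02)[:2] for p in s])
for Q in(T,S):
    print(Q.round(4).tolist()); m=(Q[1::2]-Q[0::2]); print(np.degrees(np.arctan2(m[:,1],m[:,0])),np.linalg.norm(m,axis=1),Q[0]-Q[2],Q.mean(0))
im=cv2.imread("pics/top0.png");m=cv2.inRange(im,(215,215,215),(255,255,255));m[:235]=0;m[315:]=0;m[:,:360]=0;m[:,500:]=0
pts=np.argwhere(m)[:,::-1]
W=np.array([ray("top",p,.02)[:2] for p in pts]).astype(np.float32)
print(cv2.minAreaRect(W*1000))
im=cv2.imread("pics/scene0.png");m=cv2.inRange(im,(215,215,215),(255,255,255));m[:150]=0;m[240:]=0;m[:,:360]=0;m[:,480:]=0
W=np.array([ray("scene",p,.02)[:2] for p in np.argwhere(m)[:,::-1]]).astype(np.float32)
print(cv2.minAreaRect(W*1000))
print(ray("top",[451,280.6],.014))
for p in ([87,80],[64,250],[534,152],[518,326]): print(ray("top",(np.array(p)+.5)/5-.5+[360,235],.02)[:2].round(4))
```

```text
[[0.555, 0.023], [0.5223, -0.1634], [0.4819, 0.0356], [0.4492, -0.1511]]
[-99.94680756 -99.90797469] [0.18918448 0.18957072] [ 0.07315845 -0.01264278] [ 0.50212194 -0.06396207]
[[0.5541, 0.0246], [0.5221, -0.1629], [0.482, 0.0358], [0.4496, -0.1505]]
[-99.70141209 -99.8628152 ] [0.19027348 0.18903718] [ 0.0721333  -0.01117009] [ 0.50196563 -0.0632456 ]
((499.8231201171875, -63.357627868652344), (220.90512084960938, 90.89421844482422), 79.83505249023438)
((499.3871765136719, -52.94535827636719), (237.12965393066406, 93.92647552490234), 80.11767578125)
[ 0.48788403 -0.1423511   0.014     ]
[0.5615 0.0392]
[0.4775 0.0519]
[ 0.5258 -0.1802]
[ 0.4405 -0.1688]
```

Request:
apply_moves(plan="0 0 0 0 0 -0.012; -0.7 -0.3 0 0 0 0; -0.7 -0.3 0 0 0 0; -0.7 -0.3 0 0 0 0; -0.7 -0.3 0 0 0 0; -0.7 -0.3 0 0 0 0; -0.7 -0.3 0 0 0 0; -0.7 -0.3 0 0 0 0; -0.7 -0.3 0 0 0 0; -0.7 -0.3 0 0 0 0", gripper=0.5)

```text
time_s: 0.93
position: [0.4415, 0.4174, 0.2221]
tcp_rot: [[-0.985, 0.172, -0.001], [0.172, 0.985, -0.0], [0.001, -0.001, -1.0]]
force: [-0.9, -0.1, 0.1]
opening: 0.751
grasp_force: 0.0
```

Request:
apply_moves(plan="-0.4 -0.18 0.5 0 0 0; -0.4 -0.18 0.5 0 0 0; -0.4 -0.18 0.5 0 0 0; -0.4 -0.18 0.5 0 0 0; -0.4 -0.18 0.5 0 0 0; -0.08 -0.045 0.5 0 0 0; 0 0 0.3 0 0 0; 0 0 0.3 0 0 0; 0 0 0 0 0 0; 0 0 0 0 0 0")

```text
time_s: 1.77
position: [0.5339, 0.354, 0.0414]
tcp_rot: [[-0.985, 0.172, -0.003], [0.172, 0.985, -0.001], [0.003, -0.002, -1.0]]
force: [0.4, 0.3, 0.3]
opening: 0.749
grasp_force: 0.0
```

Request:
apply_moves(plan="-0.045 -0.01 0.22 0 0 0; 0 0 0.22 0 0 0; 0 0 0.15 0 0 0; 0 0 0.06 0 0 0; 0 0 0 0 0 0; 0 0 0 0 0 0")

```text
time_s: 2.27
position: [0.5368, 0.3536, 0.0099]
tcp_rot: [[-0.985, 0.171, -0.0], [0.171, 0.985, -0.0], [0.0, -0.0, -1.0]]
force: [-0.6, -0.8, 1.1]
opening: 0.751
grasp_force: 0.0
```

Request:
apply_moves(plan="0 0 0 0 0 0; 0 0 0 0 0 0; 0 0 0 0 0 0; 0 0 0 0 0 0; 0 0 0 0 0 0; 0 0 0 0 0 0", gripper=-0.12)

```text
time_s: 2.77
position: [0.537, 0.3536, 0.0102]
tcp_rot: [[-0.985, 0.172, 0.0], [0.172, 0.985, 0.0], [-0.0, 0.0, -1.0]]
force: [0.3, -0.4, -0.5]
opening: 0.455
grasp_force: 0.4
```

Request:
apply_moves(plan="0 0 0 0 0 0; 0 0 0.05 0 0 0; 0 0 0 0 0 0", gripper=0.05)

```text
time_s: 3.02
position: [0.5367, 0.3535, 0.0071]
tcp_rot: [[-0.985, 0.172, -0.001], [0.172, 0.985, -0.0], [0.001, -0.0, -1.0]]
force: [-0.5, -0.7, 0.3]
opening: 0.516
grasp_force: 0.0
```

Request:
apply_moves(plan="0 0 0 0 0 0; 0 0 0 0 0 0; 0 0 0 0 0 0; 0 0 0 0 0 0; 0 0 0 0 0 0; 0 0 0 0 0 0", gripper=-0.2)

```text
time_s: 3.52
position: [0.5369, 0.3536, 0.0076]
tcp_rot: [[-0.985, 0.172, 0.0], [0.172, 0.985, 0.0], [-0.0, 0.0, -1.0]]
force: [0.7, 0.1, -0.8]
opening: 0.442
grasp_force: 30.0
```

Request:
apply_moves(plan="0 0 0 0 0 0; 0 0 0 0 0 0; 0 0 0 0 0 0; 0 0 0 0 0 0", gripper=-0.11)

```text
time_s: 3.85
position: [0.5369, 0.3536, 0.0076]
tcp_rot: [[-0.985, 0.172, -0.0], [0.172, 0.985, 0.0], [0.0, 0.0, -1.0]]
force: [0.8, -0.4, -0.7]
opening: 0.448
grasp_force: 16.8
```

Request:
apply_moves(plan="0 0 0 0 0 0; 0 0 -0.1 0 0 0; 0 0 -0.3 0 0 0; 0 0 -0.4 0 0 0; 0 0 -0.3 0 0 0; 0 0 -0.1 0 0 0; 0 0 0 0 0 0", gripper=-0.1)

```text
time_s: 4.43
position: [0.5381, 0.3541, 0.0695]
tcp_rot: [[-0.985, 0.171, 0.003], [0.172, 0.985, 0.002], [-0.003, 0.002, -1.0]]
force: [-0.1, 0.2, -0.3]
opening: 0.451
grasp_force: 9.7
```

Request:
apply_moves(plan="-0.06 -0.3 0 0 0 0; -0.08 -0.6 0 0 0 0; -0.08 -0.7 0 0 0 0; -0.08 -0.8 0 0 0 0; -0.08 -0.8 0 0 0 0; -0.08 -0.8 0 0 0 0; -0.08 -0.8 0 0 0 0; -0.08 -0.8 0 0 0 0; -0.06 -0.6 0 0 0 0; -0.06 -0.3 0 0 0 0")

```text
time_s: 5.27
position: [0.5155, 0.023, 0.0665]
tcp_rot: [[-0.985, 0.175, -0.004], [0.175, 0.985, -0.0], [0.004, -0.001, -1.0]]
force: [-0.2, 0.2, -0.3]
opening: 0.452
grasp_force: 9.7
```

Request:
apply_moves(plan="0 0 0 0 0 0; 0 0 0 0 0 0; 0 0 0 0 0 0")

```text
time_s: 5.52
position: [0.5167, 0.0273, 0.0669]
tcp_rot: [[-0.985, 0.172, -0.002], [0.172, 0.985, 0.0], [0.002, 0.0, -1.0]]
force: [0.2, -0.4, -0.5]
opening: 0.453
grasp_force: 9.7
```

Run:
```python
from h import *
for n in("scene","top"):
    im=capture(n)[:,:,::-1]; cv2.imwrite(f"pics/{n}1.png",im)
    P=bot.read_state()["position"]
    u,v=proj(n,P); print(n,u,v)
    h=cv2.cvtColor(im,cv2.COLOR_BGR2HSV);m=cv2.inRange(h,(8,90,120),(25,255,255))
    k,l,st,ce=cv2.connectedComponentsWithStats(m)
    for i in range(1,k):
        if st[i,4]>20 and np.hypot(*(ce[i]-[u,v]))<50: print(n,ce[i],st[i],ray(n,ce[i],P[2]+.006))
print(P)
u,v=map(int,proj("scene",P)); c=cv2.imread("pics/scene1.png")[v-90:v+60,u-100:u+100]
cv2.imwrite("pics/c3.png",cv2.resize(c,None,fx=3,fy=3))
```

```text
scene 399.22446740830344 194.39039548441397
scene [409.36363636 160.8       ] [399 152  24  18  55] [ 0.54953793 -0.09220843  0.07308726]
scene [422.91304348 159.47826087] [419 157   7   7  23] [ 0.52628256 -0.1130397   0.07308726]
scene [400.69565217 175.60869565] [397 173   7   7  23] [ 0.54062432 -0.02854871  0.07308726]
scene [401.97142857 192.65714286] [398 189  10   8  70] [0.51149713 0.02730052 0.07308726]
top 384.18951766416336 266.29589140108374
top [378.12781955 216.7443609 ] [369 207  22  22 133] [0.63575017 0.04111889 0.07321407]
[0.51706258 0.02811291 0.06721407]
```

View pics/c3.png

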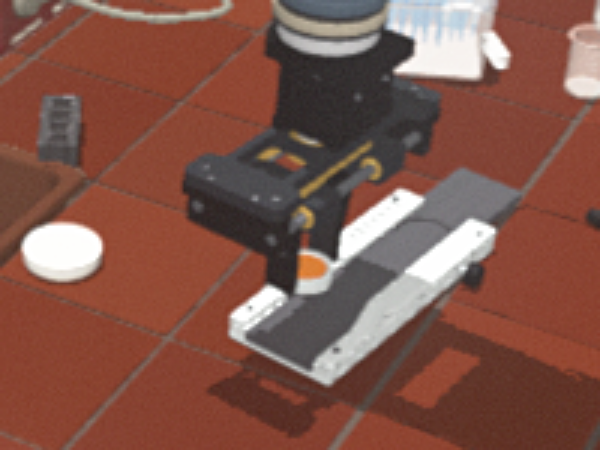

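Request:
apply_moves(plan="-0.035 -0.06 0.1 0 0 0; 0 0 0.25 0 0 0; 0 0 0.3 0 0 0; 0 0 0.2 0 0 0; 0 0 0.07 0 0 0; 0 0 0 0 0 0; 0 0 0 0 0 0")

```text
time_s: 6.2
position: [0.5188, 0.0241, 0.0214]
tcp_rot: [[-0.985, 0.171, -0.0], [0.171, 0.985, 0.0], [0.0, -0.0, -1.0]]
force: [0.3, -0.2, -0.3]
opening: 0.456
grasp_force: 9.7
```

Request:
apply_moves(plan="0 0 0.03 0 0 0; 0 0 0.025 0 0 0; 0 0 0.01 0 0 0; 0 0 0 0 0 0; 0 0 0 0 0 0")

```text
time_s: 6.62
position: [0.5189, 0.0238, 0.0185]
tcp_rot: [[-0.985, 0.172, 0.0], [0.172, 0.985, -0.0], [-0.0, -0.0, -1.0]]
force: [0.2, -0.1, -0.8]
opening: 0.449
grasp_force: 9.7
```

Request:
apply_moves(plan="0 0 0.01 0 0 0; 0 0 0.008 0 0 0; 0 0 0 0 0 0; 0 0 0 0 0 0")

```text
time_s: 6.95
position: [0.5188, 0.0238, 0.0174]
tcp_rot: [[-0.985, 0.172, -0.0], [0.172, 0.985, -0.0], [0.0, -0.0, -1.0]]
force: [0.5, -0.0, -0.5]
opening: 0.453
grasp_force: 9.7
```

Request:
apply_moves(plan="0 0 0 0 0 0; 0 0 0 0 0 0; 0.015 0 0.01 0 0 0; 0.015 0 0.01 0 0 0; 0 0 0 0 0 0", gripper=0.06)

```text
time_s: 7.37
position: [0.517, 0.0241, 0.0163]
tcp_rot: [[-0.985, 0.172, -0.001], [0.172, 0.985, 0.0], [0.001, -0.0, -1.0]]
force: [-0.3, 0.3, -1.0]
opening: 0.529
grasp_force: 0.0
```

Request:
apply_moves(plan="0 -0.03 0 0 0 0; 0 -0.05 0 0 0 0; 0 -0.05 0 0 0 0; 0 -0.05 0 0 0 0; 0 -0.05 0 0 0 0; 0 -0.05 0 0 0 0; 0 -0.05 0 0 0 0; 0 -0.05 0 0 0 0; 0 -0.05 0 0 0 0; 0 -0.05 0 0 0 0")

```text
time_s: 8.2
position: [0.5132, 0.0001, 0.0164]
tcp_rot: [[-0.985, 0.172, 0.0], [0.172, 0.985, -0.0], [-0.0, -0.0, -1.0]]
force: [0.4, -0.2, -0.1]
opening: 0.528
grasp_force: 0.1
```

Request:
apply_moves(plan="0 -0.05 0 0 0 0; 0 -0.05 0 0 0 0; 0 -0.05 0 0 0 0; 0 -0.05 0 0 0 0; 0 -0.05 0 0 0 0; 0 -0.05 0 0 0 0; 0 -0.05 0 0 0 0; 0 -0.05 0 0 0 0; 0 -0.05 0 0 0 0; 0 -0.05 0 0 0 0")

```text
time_s: 9.03
position: [0.5089, -0.0245, 0.0164]
tcp_rot: [[-0.985, 0.172, 0.0], [0.172, 0.985, -0.0], [-0.0, -0.0, -1.0]]
force: [0.1, 0.6, 0.2]
opening: 0.524
grasp_force: 0.1
```

Request:
apply_moves(plan="0 -0.04 0 0 0 0; 0 -0.04 0 0 0 0; 0 -0.04 0 0 0 0; 0 -0.04 0 0 0 0; 0 -0.04 0 0 0 0; 0 -0.04 0 0 0 0; 0 -0.04 0 0 0 0; 0 -0.04 0 0 0 0; 0 -0.04 0 0 0 0; 0 -0.04 0 0 0 0")

```text
time_s: 9.87
position: [0.5055, -0.0441, 0.0164]
tcp_rot: [[-0.985, 0.172, -0.0], [0.172, 0.985, 0.0], [0.0, 0.0, -1.0]]
force: [0.1, -0.9, 0.2]
opening: 0.526
grasp_force: 0.1
```

Request:
apply_moves(plan="0 -0.04 0 0 0 0; 0 -0.04 0 0 0 0; 0 -0.04 0 0 0 0; 0 -0.04 0 0 0 0; 0 -0.04 0 0 0 0; 0 -0.04 0 0 0 0; 0 -0.04 0 0 0 0; 0 -0.04 0 0 0 0; 0 -0.04 0 0 0 0; 0 -0.04 0 0 0 0")

```text
time_s: 10.7
position: [0.502, -0.0638, 0.0164]
tcp_rot: [[-0.985, 0.172, -0.0], [0.172, 0.985, 0.0], [0.0, -0.0, -1.0]]
force: [-1.0, -0.2, 0.7]
opening: 0.532
grasp_force: 0.1
```

Run:
```python
from h import *
a=[]
for n in("scene","top"):
    im=capture(n)[:,:,::-1]
    P=bot.read_state()["position"]
    u,v=map(int,proj(n,P)); a.append(cv2.resize(im[v-50:v+50,u-65:u+65],(780,600))[::1][:, :][:600])
    cv2.imwrite(f"pics/{n}2.png",im)
cv2.imwrite("pics/c4.png",cv2.resize(np.hstack(a),(800,308)))
```

```text
(no output)
```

View pics/c4.png

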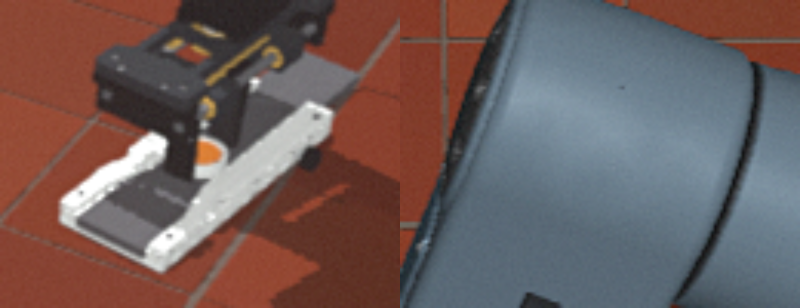

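Request:
apply_moves(plan="0 -0.04 0 0 0 0; 0 -0.04 0 0 0 0; 0 -0.04 0 0 0 0; 0 -0.04 0 0 0 0; 0 -0.04 0 0 0 0; 0 -0.04 0 0 0 0; 0 -0.04 0 0 0 0; 0 -0.04 0 0 0 0; 0 -0.04 0 0 0 0; 0 -0.04 0 0 0 0")

```text
time_s: 11.63
position: [0.4986, -0.0835, 0.0164]
tcp_rot: [[-0.985, 0.172, -0.0], [0.172, 0.985, 0.0], [0.0, 0.0, -1.0]]
force: [-0.3, -0.2, -0.1]
opening: 0.534
grasp_force: 0.1
```

Request:
apply_moves(plan="0 -0.04 0 0 0 0; 0 -0.04 0 0 0 0; 0 -0.04 0 0 0 0; 0 -0.04 0 0 0 0; 0 -0.04 0 0 0 0; 0 -0.04 0 0 0 0; 0 -0.04 0 0 0 0; 0 -0.04 0 0 0 0; 0 -0.04 0 0 0 0; 0 -0.04 0 0 0 0")

```text
time_s: 12.47
position: [0.4952, -0.1032, 0.0164]
tcp_rot: [[-0.985, 0.172, -0.0], [0.172, 0.985, 0.0], [0.0, 0.0, -1.0]]
force: [-0.4, 0.1, 0.5]
opening: 0.528
grasp_force: 0.1
```

Request:
apply_moves(plan="0 -0.04 0 0 0 0; 0 -0.04 0 0 0 0; 0 -0.04 0 0 0 0; 0 -0.04 0 0 0 0; 0 -0.04 0 0 0 0; 0 -0.04 0 0 0 0; 0 -0.04 0 0 0 0; 0 -0.04 0 0 0 0; 0 -0.04 0 0 0 0; 0 -0.04 0 0 0 0")

```text
time_s: 13.3
position: [0.4917, -0.1229, 0.0164]
tcp_rot: [[-0.985, 0.172, -0.0], [0.172, 0.985, -0.0], [0.0, -0.0, -1.0]]
force: [-0.8, 0.7, -0.6]
opening: 0.53
grasp_force: 0.1
```

Request:
apply_moves(plan="0 -0.03 0 0 0 0; 0 -0.03 0 0 0 0; 0 -0.03 0 0 0 0; 0 -0.03 0 0 0 0; 0 -0.03 0 0 0 0; 0 -0.03 0 0 0 0; 0 -0.03 0 0 0 0; 0 -0.03 0 0 0 0; 0 -0.03 0 0 0 0; 0 -0.02 0 0 0 0")

```text
time_s: 14.13
position: [0.4893, -0.1372, 0.0164]
tcp_rot: [[-0.985, 0.172, -0.0], [0.172, 0.985, -0.0], [0.0, -0.0, -1.0]]
force: [-0.5, -1.3, 0.9]
opening: 0.528
grasp_force: 0.2
```

Request:
apply_moves(plan="0 -0.015 0 0 0 0; 0 -0.015 0 0 0 0; 0 -0.015 0 0 0 0; 0 -0.015 0 0 0 0; 0 0 0 0 0 0")

```text
time_s: 14.55
position: [0.4888, -0.1401, 0.0164]
tcp_rot: [[-0.985, 0.172, 0.0], [0.172, 0.985, -0.0], [-0.0, -0.0, -1.0]]
force: [-0.6, 0.8, 0.4]
opening: 0.528
grasp_force: 0.0
```

Request:
apply_moves(plan="0 -0.01 0 0 0 0; 0 -0.01 0 0 0 0; 0 -0.01 0 0 0 0; 0 0 0 0 0 0")

```text
time_s: 14.88
position: [0.4885, -0.1415, 0.0164]
tcp_rot: [[-0.985, 0.172, 0.0], [0.172, 0.985, -0.0], [-0.0, -0.0, -1.0]]
force: [-0.4, -0.2, 0.1]
opening: 0.531
grasp_force: 0.0
```

Request:
apply_moves(plan="0 -0.01 0 0 0 0; 0 -0.01 0 0 0 0; 0 0 0 0 0 0; 0 0 0 0 0 0")

```text
time_s: 15.22
position: [0.4884, -0.1425, 0.0164]
tcp_rot: [[-0.985, 0.172, 0.0], [0.172, 0.985, -0.0], [-0.0, -0.0, -1.0]]
force: [1.0, -0.5, 0.3]
opening: 0.524
grasp_force: 0.0
```

Request:
apply_moves(plan="0 -0.01 0 0 0 0; 0 -0.01 0 0 0 0; 0 0 0 0 0 0; 0 0 0 0 0 0")

```text
time_s: 15.55
position: [0.4882, -0.1435, 0.0164]
tcp_rot: [[-0.985, 0.172, 0.0], [0.172, 0.985, -0.0], [-0.0, -0.0, -1.0]]
force: [0.9, -0.3, -0.4]
opening: 0.526
grasp_force: 0.0
```

Request:
apply_moves(plan="0 -0.01 0 0 0 0; 0 -0.01 0 0 0 0; 0 0 0 0 0 0")

```text
time_s: 15.8
position: [0.488, -0.1445, 0.0164]
tcp_rot: [[-0.985, 0.172, 0.0], [0.172, 0.985, -0.0], [-0.0, -0.0, -1.0]]
force: [0.6, -0.4, 0.9]
opening: 0.53
grasp_force: 0.0
```

Request:
apply_moves(plan="0 -0.01 0 0 0 0; 0 -0.01 0 0 0 0; 0 0 0 0 0 0")

```text
time_s: 16.05
position: [0.4874, -0.1449, 0.0163]
tcp_rot: [[-0.985, 0.172, -0.001], [0.172, 0.985, 0.001], [0.001, 0.001, -1.0]]
force: [0.1, 3.4, -0.3]
opening: 0.533
grasp_force: 1.2
```

Request:
apply_moves(plan="0 0.01 0 0 0 0; 0 0.02 0 0 0 0; 0 0.02 0 0 0 0; 0 0 0 0 0 0")

```text
time_s: 16.38
position: [0.4885, -0.143, 0.0164]
tcp_rot: [[-0.985, 0.171, 0.0], [0.171, 0.985, -0.0], [-0.0, -0.0, -1.0]]
force: [-0.8, -1.1, 0.6]
opening: 0.528
grasp_force: 0.0
```

Request:
apply_moves(plan="0 0.02 0 0 0 0; 0 0.02 0 0 0 0; 0 0.02 0 0 0 0; 0 0 0 0 0 0")

```text
time_s: 16.72
position: [0.4888, -0.1398, 0.0164]
tcp_rot: [[-0.985, 0.171, -0.0], [0.171, 0.985, 0.0], [0.0, 0.0, -1.0]]
force: [0.5, -0.7, 0.4]
opening: 0.531
grasp_force: 0.0
```

Request:
apply_moves(plan="0 -0.02 0 0 0 0; 0 -0.02 0 0 0 0; 0 0 0 0 0 0; 0 0 -0.1 0 0 0; 0 0 -0.4 0 0 0; 0 0 -0.7 0 0 0; 0 0 -0.7 0 0 0; 0 0 -0.7 0 0 0; 0 0 -0.5 0 0 0; 0 0 0 0 0 0", gripper=0.2)

```text
time_s: 17.55
position: [0.4916, -0.1435, 0.1769]
tcp_rot: [[-0.985, 0.171, 0.01], [0.171, 0.985, -0.006], [-0.011, -0.004, -1.0]]
force: [-0.0, -0.2, 0.5]
opening: 0.599
grasp_force: 0.0
```

Request:
apply_moves(plan="0 -0.4 0 0 0 0; 0 -0.6 0 0 0 0; 0 -0.6 0 0 0 0; 0 -0.6 0 0 0 0; 0 -0.6 0 0 0 0; 0 -0.6 0 0 0 0; 0 -0.6 0 0 0 0; 0 -0.4 0 0 0 0; 0 0 0 0 0 0")

```text
time_s: 18.3
position: [0.45, -0.3633, 0.171]
tcp_rot: [[-0.985, 0.175, 0.001], [0.175, 0.985, -0.003], [-0.001, -0.003, -1.0]]
force: [0.1, 0.4, 0.2]
opening: 0.603
grasp_force: 0.0
```

Run:
```python
from h import *
a=[]
for n in("scene","top"):
    im=capture(n)[:,:,::-1]; cv2.imwrite(f"pics/{n}3.png",im)
    u,v=map(int,proj(n,[.488,-.1423,.02])); a.append(cv2.resize(im[v-35:v+35,u-45:u+45],(400,311),interpolation=cv2.INTER_CUBIC))
    h=cv2.cvtColor(im,cv2.COLOR_BGR2HSV);m=cv2.inRange(h,(8,90,150),(25,255,255))
    k,l,st,ce=cv2.connectedComponentsWithStats(m)
    for i in range(1,k):
        if st[i,4]>15 and np.hypot(*(ce[i]-[u,v]))<30: print(n,ce[i],st[i],ray(n,ce[i],.019),ray(n,ce[i],.022))
cv2.imwrite("pics/c5.png",np.hstack(a))
```

```text
scene [440.32258065 178.4516129 ] [434 176  13   6  62] [ 0.48946129 -0.14256766  0.019     ] [ 0.48808024 -0.13814583  0.022     ]
top [451.54545455 279.92561983] [446 274  12  13 121] [ 0.48909629 -0.14250917  0.019     ] [ 0.48882573 -0.14176028  0.022     ]
```

View pics/c5.png

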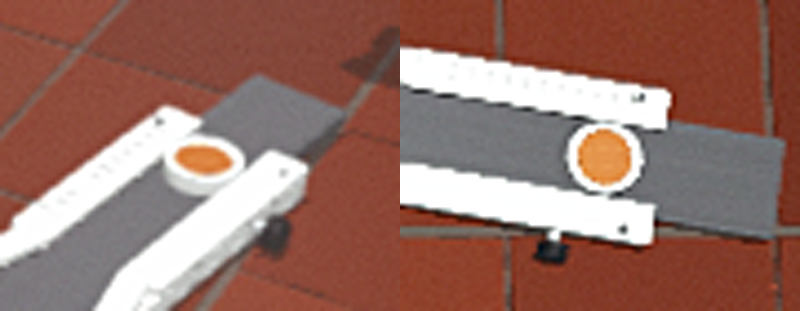

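The picture shows the disc sitting in the pocket, at (440,178) in the scene view and (452,280) in the top view. The two views agree best with the amber glass at z = 19 mm, which is the height for a disc that has dropped home.

```bash
python3 -c "
from rig import bot
print(bot.hand_in())"
```

```text
the job is handed in; nothing more can be done
None
```

The amber disc is home in the pocket, slid there on the bar from the bay and released, and the job is handed in at about 18 s. The highest push reading against the pocket wall was 3.4 N, but the gripper briefly squeezed the disc at 30 N during pickup before I eased it to about 10 N, which is over the 15 N glass limit if that covers gripping. I did not go near the vial, dish or timer.

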